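# Sweep the offcuts into the catch pan

## Task

Clear the sawing spot on the bench: with the closed fingers, sweep the three flat dark-wood offcuts (square, oblong and triangular) along the bench into the steel catch pan, well in, so that the middle of each lies at least 40 mm past the pan's open edge. Push them steadily, without picking up or flicking any of them, and leave them lying flat in the pan. Leave everything else on the bench where it stands.

Things in the scene. Friction and masses are not known exactly. Their poses are not given: they have to be found in the camera images.
- pan: catch pan of bright sheet steel, fixed to the bench and open towards the robot: a 340 mm wide, 140 mm deep floor inside three walls 30 mm high and 4 mm thick, with no wall or step at the open edge (its floor is flush with the bench). Origin: the middle of the open edge, at bench height. Its x axis points into the pan, away from the open edge; y runs along the open edge (inside from -170 to +170 mm); z up. It stands turned by up to 14 degrees.
- square_center (a point): middle (half-way up) of the square offcut of dark wood, a flat block 42 x 42 mm, 20 mm thick, lying flat and loose on the bench; axes along its sides
- oblong_center (a point): middle (half-way up) of the oblong offcut of dark wood, a flat block 62 mm (its x) by 28 mm (its y), 20 mm thick, lying flat and loose
- mitre_center (a point): middle (centroid, half-way up) of the triangular offcut of dark wood, a right-angled 45-degree triangle 20 mm thick with two sides of 48 mm along its +x and +y from the right-angled corner at (-16, -16) mm, lying flat and loose
- screws: small closed glass jar with a steel lid, 36 mm across, 46 mm high, standing among the offcuts; origin at the centre of its underside; to be left alone
- drawer_knob: small turned wooden drawer knob, 34 mm across, 38 mm high, standing among the offcuts; origin at the centre of its underside; to be left alone
- tape: tape measure, about 75 x 35 mm, 58 mm high; origin at the centre of its underside; to be left alone
- glue: white glue bottle, 60 mm across, 190 mm high; origin at the centre of its underside; to be left alone
- hammer: hammer lying on the bench, 280 mm long, along its x axis; to be left alone
- sanding: cork sanding block, 112 x 67 mm, 36 mm high; origin at the centre of its underside; to be left alone
- mug: blue mug, 84 mm across, 95 mm high, handle to its +y; origin at the centre of its underside; to be left alone
- square: the whole square offcut (see its middle); this origin is at its underside, 10 mm below its middle; about 20 to 40 g
- oblong: the whole oblong offcut (see its middle); this origin is at its underside, 10 mm below its middle; about 20 to 40 g
- mitre: the whole triangular offcut (see its middle); this origin is at its underside, 10 mm below its middle; about 20 to 40 g

How it is judged:
At the end, for the whole second after the job is handed in: The middle of each of the three offcuts lies inside the pan's walls and at least 35 mm past its open edge (inside the pan's outline, width 340 mm, depth 140 mm), the offcuts flat (within 0.15 rad, not stacked) and at rest (x of square_center in the frame of pan between 0.035 and 0.14 m and y of square_center in the frame of pan between -0.17 and 0.17 m and height (world z) of each of square_center, oblong_center, mitre_center below 0.016 m and angle between each of square_center, oblong_center, mitre_center's own z axis and vertical below 0.15 rad and linear speed of each of square, oblong, mitre below 0.01 m/s and x of oblong_center in the frame of pan between 0.035 and 0.14 m and y of oblong_center in the frame of pan between -0.17 and 0.17 m and x of mitre_center in the frame of pan between 0.035 and 0.14 m and y of mitre_center in the frame of pan between -0.17 and 0.17 m); the robot touches nothing.
It fails at once if an offcut is lifted (its middle more than 15 mm above where it lies flat) (height (world z) of any of square_center, oblong_center, mitre_center above 0.025 m).
It fails at once if an offcut is flicked or thrown (faster than 0.6 m/s) (linear speed of any of square, oblong, mitre above 0.6 m/s).
It fails at once if another thing on the bench is pushed more than 20 mm or knocked over (distance of any of screws, drawer_knob, tape, glue, hammer, sanding, mug from where it was at the start of the episode above 0.02 m or angle between any of screws, drawer_knob, tape, glue, sanding, mug's own z axis and vertical above 0.5 rad).
It also fails if it takes over 72 s, if anything falls off the work surface, if the arm or the gripper's body presses on something with over 40 N, if the wrist force passes 120 N, or if a joint passes its speed limit or range.

## Robot

A 6-joint arm with a two-finger parallel gripper is mounted at the origin on the work surface. World frame = base frame: x ahead of the robot, y to its left, z up, the work surface at z = 0. Lengths are in m, angles in rad, forces in N, time in s.
With the tool pointing down it reaches from about 0.3 to 0.85 m from the base axis. Payload 4.2 kg.
Tool frame: the origin (TCP) lies on the mounting face of the last link; the fingertips stand 191 mm ahead of it and the grasp point (between the pads) lies robot.grip_depth ahead of it (robot.grip_depth is the distance from the TCP to the grasp point, in m); z points along the fingers, y is the line along which they close (so a half turn about z gives the same grasp; the last joint's range is limited). The gripper opens to 91 mm and grips with 3 to 60 N. Pads are 32 mm wide; open, the fingers measure 118 mm over their backs; the gripper's body (76 mm by 178 mm) begins 60 mm behind the grasp point.
Start: joints at [1.232, 0.32, 1.565, -0, 1.257, -0.02], TCP at [0.18, 0.546, 0.405] pointing down, gripper open.
Joint ranges: [-3.11, 3.11], [-0.84, 2.01], [0.21, 2.61], [-1.34, 4.49], [0.05, 2.63], [-2.56, 2.56]. Speed limits (rad/s): [2.57, 2.57, 3.14, 3.14, 3.14, 3.14].

## Interface

Orientations are given as [roll, pitch, yaw] about the fixed x, y, z axes, in that order (R = Rz(yaw) Ry(pitch) Rx(roll)).
In Python, from cell import robot gives the robot as it stands. The module is installed in compiled form; this text tells all that it offers.
- The arm moves only by the tool play_rows, never from a script. Its argument "targets" is a list of rows, each a list of 6 numbers: the shift along the tool's x, y, z normalised to -1 to 1, where 1 is 0.05 m, then the turn, a rotation vector about the tool's x, y, z normalised to -1 to 1, where 1 is 0.12 rad. In form: [[tx, ty, tz, rx, ry, rz], ...]. A call has 1 to 20 rows; each row shifts and turns the commanded pose from where the row before left it, along the tool's axes as they then stand; what a row does not reach is not made up. A row lasts 1/8 s, in which the tool goes at most 62.5 mm and 10.7 degrees, less where a joint would pass 70% of its speed; a pose out of reach is approached as far as the arm can. A call with a number of a shift or a turn outside -1 to 1 is refused whole. A call with a gripper value outside its range is refused whole. "fingers" is the opening, from -1 (shut) to 1 (fully open), set as the call begins (left out, the last holds). The fingers move at their own pace and stop on an object; the grip force is fixed at half the most. Time passes only in rows, so rows that do not move let the fingers close. It gives the time, the measured TCP pose, the force, the opening and the grip force at its end, in the units of the state.
- robot.sense(): the state, without advancing time (a new reading comes with each control period).
- robot.capture(name): name is "scene" or "top" or "wrist"; returns (picture, depth): 384x512x3 uint8, red, green, blue; 384x512 float32, m along the optical axis (not along the pixel's ray), 0 where there is no reading.
- robot.calibration(name): a dict with "fx", "fy", "cx", "cy" (pixels), "k1" (the pictures are not rectified: a ray, as slopes to the right and down, at radius r is drawn at 1 + k1 r^2 times it, then the intrinsics apply), "cam_to_world" (4x4, takes a point from camera to world coordinates). Camera axes: x right, y down, z forward; pixel columns grow to the right and rows downward; lengths in m; the calibration is good to about 2 mm. A picture is of the moment at which its call begins: read the wrist's pose just before it. calibration takes no time and is no camera call; for the wrist camera it gives the pose at the moment of the call.
- robot.close_job(): hands the job in; it is judged then, once.
Trained networks look in the newest picture that a camera, given by its name, has taken for a name from the list of things; names that differ only in an ending like _2 or _b are one class to them, and where a whole thing is asked for, a point or a joint stands for the part that bears it (a point fixed in the world has none). Each returns a list of dicts, best first, with "score" (0 to 1); they miss things now and then, are a little off and sometimes report something else, mostly with a low value. They report only what shows in the picture. A call takes as long as a camera call.
- robot.cut_out(camera, target): "region" (384x512 bool, what is visible of it).
- robot.landmark_of(camera, target): "location" ([x, y, z] in m, in world coordinates, good to about 4 mm: a listed point, or the origin of a listed thing).
The state is a dict: "time_s": time; "joints": joint angles; "qd": joint speeds; "joint_torque": joint torques, N m; "position": TCP position; "orientation": TCP orientation; "contact_force": force on the tool from outside, world axes, zero at the start; "ft_torque": the same for the moment, N m; "width": finger opening in m; "gripper_force": force on a finger pad.
Only numpy, scipy, OpenCV 4.12 (cv2) and the standard library are available. Lean on these libraries where they do the work, as an engineer would, in place of code of your own. Each camera call takes 0.05 s, during which the arm holds its last target. There are 200 camera calls.

## Working session

There is one attempt and no reset: what is moved stays moved. The work goes in short steps, Python scripts to look and compute and a tool call to move; the robot and the scene stay as the last step left them, time stands still between calls to the robot, and variables do not carry over. Pictures are saved under pics/ and viewed, at most 10 in all, crops included, and the job is handed in when it is done.

Besides the shell and the picture viewer there is one more tool, called after "Emit:" as name(argument=value, ...) on one line, values as JSON. play_rows: Moves the arm, as the interface text tells. Its arguments: {"type":"object","properties":{"targets":{"type":"array","items":{"type":"array","items":{"type":"number"}}},"fingers":{"type":"number"}},"required":["targets"]}

```bash
mkdir -p pics; cat > h.py <<'E'
from cell import robot
import numpy as np, cv2
def grab(cam,fn=None):
    im,d=robot.capture(cam)
    if fn: cv2.imwrite('pics/'+fn,im[:,:,::-1])
    return im,d
def world(cam,d,mask=None):
    c=robot.calibration(cam); v,u=np.nonzero((d>0) if mask is None else (mask&(d>0)))
    p=np.stack([(u-c['cx'])/c['fx'],(v-c['cy'])/c['fy']],1)
    q=p.copy()
    for _ in range(8): q=p/(1+c['k1']*(q**2).sum(1,keepdims=True))
    z=d[v,u]; P=np.c_[q*z[:,None],z,np.ones(len(z))]@np.array(c['cam_to_world']).T
    return P[:,:3],u,v
E
python3 - <<'E'
from h import *
s=robot.sense(); print(s['position'],s['orientation'],s['width'],robot.grip_depth)
im,d=grab('top','top0.png')
c=robot.calibration('top'); print(np.round(c['cam_to_world'],3))
for n in ['pan','square_center','oblong_center','mitre_center','screws','drawer_knob','tape','glue','hammer','sanding','mug']:
    r=robot.landmark_of('top',n); print(n,[(np.round(x['location'],3).tolist(),round(x['score'],2)) for x in r[:2]])
    r=robot.cut_out('top',n)
    if r:
        P,u,v=world('top',d,r[0]['region']); 
        print('  mask',round(r[0]['score'],2),len(P),'med',np.round(np.median(P,0),3),'zmax',np.round(np.percentile(P[:,2],95),3), 'minrect', [np.round(a,3) for a in cv2.minAreaRect(P[:,:2].astype(np.float32))])
E
```

```text
[0.18017008 0.5458777  0.40391693] [-3.13980417e+00 -3.96369099e-05  2.82280135e+00] 0.09125450856265274 0.172
[[ 1.600e-02 -9.930e-01  1.210e-01  3.970e-01]
 [-1.000e+00 -1.500e-02  3.000e-03 -2.500e-02]
 [-1.000e-03 -1.210e-01 -9.930e-01  1.241e+00]
 [ 0.000e+00  0.000e+00  0.000e+00  1.000e+00]]
pan [([0.61, 0.02, -0.001], 0.76), ([0.431, 0.368, 0.001], 0.17)]
  mask 0.8 4101 med [0.682 0.014 0.   ] zmax 0.027 minrect [array([0.684, 0.015]), array([0.357, 0.159]), np.float64(87.138)]
square_center [([0.466, 0.206, 0.009], 0.62)]
  mask 0.65 133 med [0.466 0.205 0.019] zmax 0.022 minrect [array([0.467, 0.205]), array([0.041, 0.042]), np.float64(47.939)]
oblong_center [([0.453, -0.19, 0.014], 0.49)]
  mask 0.67 149 med [ 0.455 -0.196  0.019] zmax 0.022 minrect [array([ 0.456, -0.194]), array([0.061, 0.029]), np.float64(89.631)]
mitre_center [([0.489, -0.022, 0.011], 0.51), ([0.429, 0.372, 0.003], 0.3)]
screws [([0.374, -0.087, 0.004], 0.55)]
drawer_knob [([0.413, 0.092, 0.0], 0.44)]
tape [([0.432, 0.368, 0.001], 0.57)]
  mask 0.72 152 med [0.466 0.203 0.019] zmax 0.022 minrect [array([0.467, 0.205]), array([0.041, 0.042]), np.float64(47.937)]
glue [([0.687, 0.372, 0.006], 0.84)]
  mask 0.78 507 med [0.679 0.359 0.12 ] zmax 0.189 minrect [array([0.707, 0.389]), array([0.116, 0.061]), np.float64(44.966)]
hammer [([0.492, -0.447, -0.001], 0.94)]
  mask 0.87 689 med [ 0.472 -0.445  0.023] zmax 0.028 minrect [array([ 0.491, -0.431]), array([0.275, 0.084]), np.float64(0.179)]
sanding [([0.68, -0.364, -0.001], 0.86), ([0.488, -0.02, -0.002], 0.21)]
  mask 0.83 623 med [ 0.683 -0.361  0.034] zmax 0.039 minrect [array([ 0.689, -0.364]), array([0.065, 0.122]), np.float64(86.096)]
mug [([0.549, 0.439, 0.001], 0.88)]
  mask 0.79 720 med [0.548 0.45  0.042] zmax 0.094 minrect [array([0.558, 0.453]), array([0.124, 0.081]), np.float64(54.97)]
```

View pics/top0.png

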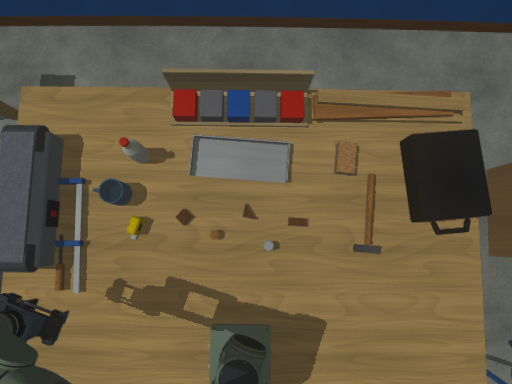

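The top view shows the pan at about (190–292, 135–183). The square is at (185,216), the mitre at (249,212) and the oblong at (298,222). The knob is at (215,234) and the jar at (269,246). The networks agree with the picture except for one "tape" mask, which actually lies on the square. I'll move over the middle, close the fingers and look from there.

Emit:
play_rows(targets=[[-0.6, -0.76, 0, 0, 0, 0], [-0.6, -0.76, 0, 0, 0, 0], [-0.6, -0.76, 0, 0, 0, 0], [-0.6, -0.76, 0, 0, 0, 0], [-0.6, -0.76, 0, 0, 0, 0], [-0.6, -0.76, 0, 0, 0, 0], [-0.6, -0.76, 0, 0, 0, 0], [-0.6, -0.76, 0, 0, 0, 0], [-0.6, -0.76, 0, 0, 0, 0], [-0.6, -0.76, 0, 0, 0, 0], [-0.6, -0.76, 0, 0, 0, 0], [-0.6, -0.76, 0, 0, 0, 0]], fingers=-1)

```text
time_s: 2.65
position: [0.3794, -0.0014, 0.4051]
orientation: [3.141, 0.001, 2.822]
contact_force: [0.9, -0.2, -0.4]
width: 0.0003
gripper_force: 0.0
```

Emit:
play_rows(targets=[[0, 0, 0, 0, 0, 0.95], [0, 0, 0, 0, 0, 0.95], [0, 0, 0, 0, 0, 0.95], [0, 0, 0, 0, 0, 0.95], [0, 0, 0, 0, 0, 0.95], [0, 0, 0, 0, 0, 0.95], [0, 0, 0, 0, 0, 0.95], [0, 0, 0, 0, 0, 0.95], [0, 0, 0, 0, 0, 0.95], [0, 0, 0, 0, 0, 0.95], [0, 0, 0, 0, 0, 0.95], [0, 0, 0, 0, 0, 0], [0, 0, 0, 0, 0, 0]])

```text
time_s: 4.28
position: [0.3791, 0.0002, 0.4048]
orientation: [3.141, -0.0, 1.57]
contact_force: [-0.3, -0.6, 0.1]
width: 0.0008
gripper_force: 0.0
```

```bash
cat >> h.py <<'E'
def look(cam,names,d):
    for n in names:
        r=robot.landmark_of(cam,n); print(n,[(np.round(x['location'],3).tolist(),round(x['score'],2)) for x in r[:1]])
        r=robot.cut_out(cam,n)
        if r:
            P,u,v=world(cam,d,r[0]['region']); T=P[P[:,2]>0.014] if n in('square','oblong','mitre') else P
            if len(T)<10: continue
            Q=T[:,:2].astype(np.float32)
            print('  mask',round(r[0]['score'],2),len(T),'mean',np.round(T.mean(0),3),'rect',[np.round(a,3) for a in cv2.minAreaRect(Q)])
            if n=='mitre': print('  tri',np.round(cv2.minEnclosingTriangle(Q)[1].reshape(-1,2),3).tolist() if len(Q)<1e6 else '')
E
python3 - <<'E'
from h import *
s=robot.sense(); print(s['time_s'],s['position'],s['orientation'],s['width'],np.round(s['joints'],2))
c=robot.calibration('wrist'); print(np.round(c['cam_to_world'],3))
im,d=grab('wrist','w0.png')
look('wrist',['square','oblong','mitre','pan','screws','drawer_knob'],d)
E
```

```text
4.275 [3.79137795e-01 1.75409820e-04 4.04797031e-01] [ 3.14139922e+00 -5.55911856e-05  1.57041781e+00] 0.0007547032014995885 [-0.03  0.01  1.96  0.    1.18 -0.03]
[[ 1.     0.     0.001  0.379]
 [ 0.    -0.964 -0.267  0.076]
 [ 0.001  0.267 -0.964  0.384]
 [ 0.     0.     0.     1.   ]]
square [([0.471, 0.21, 0.002], 0.92)]
  mask 0.88 779 mean [0.467 0.199 0.019] rect [array([0.467, 0.206]), array([0.04 , 0.041]), np.float64(48.405)]
oblong []
mitre [([0.404, 0.099, 0.004], 0.73)]
  mask 0.57 589 mean [ 0.484 -0.018  0.019] rect [array([ 0.489, -0.027]), array([0.047, 0.044]), np.float64(77.979)]
  tri [[0.46299999952316284, -0.04600000008940697], [0.4729999899864197, 0.0010000000474974513], [0.5210000276565552, -0.008999999612569809]]
pan [([0.611, 0.015, 0.0], 0.72)]
  mask 0.63 21257 mean [0.675 0.043 0.002] rect [array([0.668, 0.014]), array([0.299, 0.33 ]), np.float64(42.468)]
screws []
drawer_knob [([0.402, 0.099, 0.002], 0.57)]
  mask 0.78 615 mean [0.408 0.096 0.033] rect [array([0.41 , 0.098]), array([0.037, 0.037]), np.float64(2.816)]
```

View pics/w0.png

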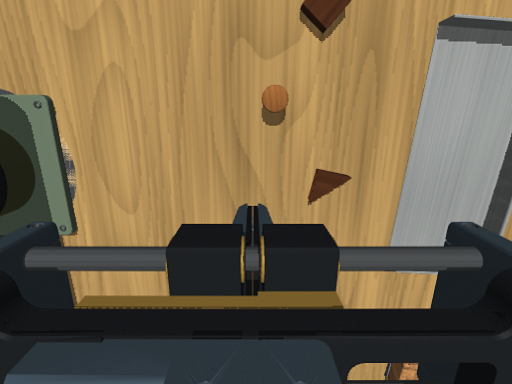

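The wrist view shows the mitre at (328,185), with its right-angled corner towards the robot and +y. It also shows the knob at (275,100), the square at (325,15), and the pan's open edge running from (438,25) to (398,265). Next I'll fit the pan's pose from its wall tops and floor.

```bash
python3 - <<'E'
from h import *
im,d=grab('top')
P,u,v=world('top',d)
m=(P[:,2]>0.018)&(P[:,2]<0.04)&(P[:,0]>0.57)&(P[:,0]<0.82)&(abs(P[:,1])<0.22)
W=P[m]
print(len(W))
# back wall
b=W[(W[:,0]>0.72)&(abs(W[:,1]-0.01)<0.14)]; k=np.polyfit(b[:,1],b[:,0],1); print('back x=k*y+c',k,'yaw deg',-np.degrees(np.arctan(k[0])))
for s in (1,-1):
    q=W[((W[:,1]-0.01)*s>0.14)]; 
    print('side',s,len(q),np.round(q.min(0),3),np.round(q.max(0),3),np.round(np.median(q,0),3))
# open edge via wrist pixels
c=robot.calibration('wrist');M=np.array(c['cam_to_world'])
for px in [(438,30),(428,90),(414,160),(404,220)]:
    p=np.array([(px[0]-c['cx'])/c['fx'],(px[1]-c['cy'])/c['fy']]);q=p.copy()
    for _ in range(8): q=p/(1+c['k1']*(q@q))
    r=M[:3,:3]@np.r_[q,1]; t=-M[2,3]/r[2]; print(px,np.round(M[:3,3]+t*r,3))
# open edge via grey/wood colours in top
im2=im.astype(int); g=(abs(im2[...,0]-im2[...,2])<25)[v,u]&(P[:,2]<0.012)&(P[:,0]>0.57)&(P[:,0]<0.75)
E_=[(y,P[g&(abs(P[:,1]-y)<.005),0].min()) for y in np.arange(-.13,.17,.02)]
E_=np.array(E_);print(np.round(E_,3).tolist(),np.polyfit(E_[:,0],E_[:,1],1))
E
```

```text
551
back x=k*y+c [0.04800225 0.77686138] yaw deg -2.748216593337307
side 1 116 [0.617 0.15  0.018] [0.818 0.219 0.04 ] [0.737 0.182 0.029]
side -1 123 [ 0.595 -0.21   0.019] [ 0.818 -0.131  0.039] [ 0.737 -0.16   0.028]
(438, 30) [0.62  0.182 0.   ]
(428, 90) [0.619 0.109 0.   ]
(414, 160) [0.616 0.013 0.   ]
(404, 220) [ 0.615 -0.082  0.   ]
[[-0.13, 0.598], [-0.11, 0.601], [-0.09, 0.601], [-0.07, 0.604], [-0.05, 0.604], [-0.03, 0.603], [-0.01, 0.606], [0.01, 0.606], [0.03, 0.609], [0.05, 0.609], [0.07, 0.613], [0.09, 0.613], [0.11, 0.613], [0.13, 0.616], [0.15, 0.615], [0.17, 0.618]] [0.06281028 0.6067648 ]
```

Emit:
play_rows(targets=[[-0.44, 0.82, 0, 0, 0, 0], [0, 0, 0.8, 0, 0, 0], [0, 0, 0.8, 0, 0, 0], [0, 0, 0.8, 0, 0, 0], [0, 0, 0.8, 0, 0, 0], [0, 0, 0.8, 0, 0, 0], [0, 0, 0.16, 0, 0, 0], [0, 0, 0, 0, 0, 0], [0, 0, 0, 0, 0, 0]])

```text
time_s: 6.1
position: [0.4208, -0.0219, 0.198]
orientation: [3.138, 0.0, 1.569]
contact_force: [0.4, -0.9, -0.3]
width: 0.0006
gripper_force: 0.0
```

Emit:
play_rows(targets=[[0, 0.2, 0, 0, 0, 0], [0, 0.2, 0, 0, 0, 0], [0, 0.2, 0, 0, 0, 0], [0, 0.2, 0, 0, 0, 0], [0, 0.2, 0, 0, 0, 0], [0, 0.2, 0, 0, 0, 0], [0, 0.2, 0, 0, 0, 0], [0, 0.2, 0, 0, 0, 0], [0, 0, 0, 0, 0, 0]])

```text
time_s: 7.22
position: [0.501, -0.0221, 0.1968]
orientation: [3.141, -0.0, 1.569]
contact_force: [-0.2, -0.3, 0.8]
width: 0.0005
gripper_force: 0.0
```

```bash
python3 - <<'E'
from h import *
im,d=grab('wrist'); look('wrist',['mitre'],d)
a=im
im,d=grab('top'); look('top',['mitre'],d)
b=cv2.resize(im[120:280,160:340],None,fx=2.4,fy=2.4)
cv2.imwrite('pics/m1.png',np.hstack([cv2.resize(a,(432,324)),b[:324,:360]])[:,:,::-1])
E
```

```text
mitre [([0.528, -0.018, 0.0], 0.81)]
  mask 0.84 1413 mean [ 0.532 -0.005  0.019] rect [array([ 0.535, -0.006]), array([0.013, 0.049]), np.float64(89.799)]Traceback (most recent call last):
  File "<stdin>", line 2, in <module>
  File "h.py", line 23, in look
    if n=='mitre': print('  tri',np.round(cv2.minEnclosingTriangle(Q)[1].reshape(-1,2),3).tolist() if len(Q)<1e6 else '')
                                          ~~~~~~~~~~~~~~~~~~~~~~~~^^^
cv2.error: OpenCV(4.12.0) /io/opencv/modules/imgproc/src/min_enclosing_triangle.cpp:611: error: (-3:Internal error) The position of side B could not be determined, because gamma(b) could not be computed. in function 'updateSideB'
```

The mitre is moving flush with the finger, so I'll finish its push, back off, and go over to look at the oblong.

Emit:
play_rows(targets=[[0, 0.2, 0, 0, 0, 0], [0, 0.3, 0, 0, 0, 0], [0, 0.3, 0, 0, 0, 0], [0, 0.3, 0, 0, 0, 0], [0, 0.3, 0, 0, 0, 0], [0, 0.3, 0, 0, 0, 0], [0, 0.3, 0, 0, 0, 0], [0, 0.3, 0, 0, 0, 0], [0, 0.3, 0, 0, 0, 0], [0, 0.2, 0, 0, 0, 0], [0, 0.2, 0, 0, 0, 0], [0, 0, 0, 0, 0, 0], [0, -0.4, 0, 0, 0, 0], [0, -0.8, 0, 0, 0, 0]])

```text
time_s: 9.12
position: [0.5901, -0.0222, 0.1967]
orientation: [3.14, -0.0, 1.569]
contact_force: [-0.2, 0.9, 0.1]
width: 0.0004
gripper_force: 0.0
```

Emit:
play_rows(targets=[[0, 0, -0.9, 0, 0, 0], [0, 0, -0.9, 0, 0, 0], [0, 0, -0.9, 0, 0, 0], [-0.8, -0.45, 0, 0, 0, 0], [-0.8, -0.45, 0, 0, 0, 0], [-0.8, -0.45, 0, 0, 0, 0], [-0.8, -0.45, 0, 0, 0, 0], [-0.8, -0.45, 0, 0, 0, 0], [-0.8, -0.45, 0, 0, 0, 0], [0, 0, 0, 0, 0, 0], [0, 0, 0, 0, 0, 0]])

```text
time_s: 10.5
position: [0.4544, -0.2617, 0.3317]
orientation: [3.142, -0.001, 1.568]
contact_force: [-0.4, -1.2, 0.1]
width: 0.001
gripper_force: 0.0
```

```bash
sed -i '/tri/d' h.py; python3 - <<'E'
from h import *
im,d=grab('wrist'); look('wrist',['oblong'],d)
a=im
im,d=grab('top'); look('top',['mitre','oblong'],d)
b=cv2.resize(im[120:255,180:330],None,fx=2.4,fy=2.4)
cv2.imwrite('pics/m2.png',np.hstack([cv2.resize(a,(432,324)),b[:324,:360]])[:,:,::-1])
E
```

```text
oblong [([0.458, -0.194, 0.002], 0.61)]
  mask 0.95 1557 mean [ 0.457 -0.191  0.019] rect [array([ 0.457, -0.192]), array([0.062, 0.028]), np.float64(87.14)]
mitre [([0.686, 0.373, 0.006], 0.6)]
  mask 0.69 590 mean [ 0.683 -0.363  0.034] rect [array([ 0.684, -0.365]), array([0.065, 0.111]), np.float64(86.136)]
oblong []
  mask 0.57 139 mean [ 0.455 -0.195  0.019] rect [array([ 0.455, -0.195]), array([0.06 , 0.028]), np.float64(89.9)]
```

View pics/m2.png

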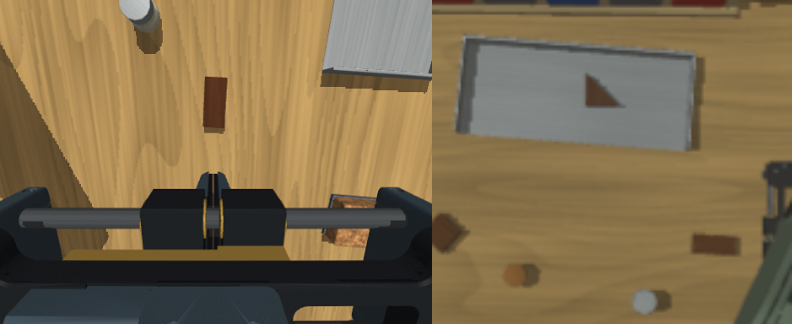

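The mitre lies well inside the pan, at crop pixel (602,92). The oblong, at wrist pixel (215,103), lies nearly along y at (0.457, -0.192). I'll slide it along +y until it is within the pan's width.

Emit:
play_rows(targets=[[0, 0.03, 0.9, 0, 0, 0], [0, 0, 0.9, 0, 0, 0], [0, 0, 0.9, 0, 0, 0], [0, 0, 0, 0, 0, 0], [0, 0, 0, 0, 0, 0], [0.2, 0.01, 0, 0, 0, 0], [0.2, 0.01, 0, 0, 0, 0], [0.2, 0.01, 0, 0, 0, 0], [0.2, 0.01, 0, 0, 0, 0], [0.2, 0.01, 0, 0, 0, 0], [0.2, 0.01, 0, 0, 0, 0], [0.2, 0.01, 0, 0, 0, 0], [0.2, 0.01, 0, 0, 0, 0], [0.2, 0.01, 0, 0, 0, 0], [0.2, 0.01, 0, 0, 0, 0], [0.2, 0.01, 0, 0, 0, 0], [0, 0, 0, 0, 0, 0], [-0.6, 0, 0, 0, 0, 0], [0, 0, 0, 0, 0, 0]])

```text
time_s: 13.28
position: [0.4621, -0.1832, 0.1968]
orientation: [3.141, 0.0, 1.567]
contact_force: [0.3, -0.2, 0.5]
width: 0.0002
gripper_force: 0.0
```

```bash
python3 - <<'E'
from h import *
im,d=grab('wrist','w3.png'); look('wrist',['oblong','screws'],d)
im,d=grab('top'); look('top',['oblong'],d)
E
```

```text
oblong [([0.458, -0.104, -0.001], 0.56)]
  mask 0.79 5652 mean [ 0.458 -0.097  0.019] rect [array([ 0.458, -0.099]), array([0.028, 0.062]), np.float64(0.124)]
screws [([0.37, -0.096, -0.002], 0.95)]
  mask 0.64 5681 mean [ 0.458 -0.097  0.019] rect [array([ 0.457, -0.097]), array([0.031, 0.067]), np.float64(1.666)]
oblong [([0.46, -0.106, 0.001], 0.56)]
```

Emit:
play_rows(targets=[[0, -0.38, 0, 0, 0, 0], [0, -0.38, 0, 0, 0, 0], [0, 0, 0, 0, 0, 0], [0.4, 0, 0, 0, 0, 0], [0.4, 0, 0, 0, 0, 0], [0.4, 0, 0, 0, 0, 0], [0.4, 0, 0, 0, 0, 0], [0, 0, 0, 0, 0, 0], [0, 0.2, 0, 0, 0, 0], [0, 0.2, 0, 0, 0, 0], [0, 0.2, 0, 0, 0, 0], [0, 0.2, 0, 0, 0, 0], [0, 0.2, 0, 0, 0, 0], [0, 0.2, 0, 0, 0, 0], [0, 0.2, 0, 0, 0, 0], [0, 0.2, 0, 0, 0, 0], [0, 0, 0, 0, 0, 0]])

```text
time_s: 15.8
position: [0.5048, -0.1021, 0.1968]
orientation: [3.141, 0.0, 1.569]
contact_force: [0.5, -0.4, 0.0]
width: 0.0001
gripper_force: 0.0
```

```bash
python3 - <<'E'
from h import *
im,d=grab('wrist','w4.png'); look('wrist',['oblong','screws'],d)
E
```

```text
oblong [([0.53, -0.106, -0.001], 0.89)]
  mask 0.77 1611 mean [ 0.529 -0.08   0.019] rect [array([ 0.529, -0.081]), array([0.028, 0.023]), np.float64(0.404)]
screws [([0.371, -0.094, -0.002], 0.76)]
  mask 0.82 2917 mean [ 0.38  -0.082  0.026] rect [array([ 0.377, -0.089]), array([0.101, 0.035]), np.float64(10.088)]
```

View pics/w4.png

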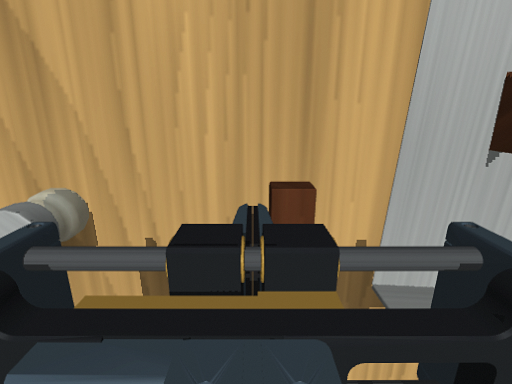

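The oblong is flush against the finger, at wrist pixel (292,205), and the jar hasn't moved. I'll finish the push, back off, lift, and go behind the square with the tool turned to face about -32°.

Emit:
play_rows(targets=[[0, 0.2, 0, 0, 0, 0], [0, 0.3, 0, 0, 0, 0], [0, 0.3, 0, 0, 0, 0], [0, 0.3, 0, 0, 0, 0], [0, 0.3, 0, 0, 0, 0], [0, 0.3, 0, 0, 0, 0], [0, 0.3, 0, 0, 0, 0], [0, 0.3, 0, 0, 0, 0], [0, 0.3, 0, 0, 0, 0], [0, 0.2, 0, 0, 0, 0], [0, 0, 0, 0, 0, 0], [0, -0.4, 0, 0, 0, 0], [0, -0.8, 0, 0, 0, 0], [0, 0, -0.8, 0, 0, 0], [0, 0, -0.8, 0, 0, 0], [0, 0, -0.6, 0, 0, 0]])

```text
time_s: 18.05
position: [0.5834, -0.1023, 0.3086]
orientation: [3.14, 0.0, 1.569]
contact_force: [0.5, -0.3, -0.3]
width: -0.0001
gripper_force: 0.0
```

Emit:
play_rows(targets=[[0.84, -0.41, 0, 0, 0, 0], [0.84, -0.41, 0, 0, 0, 0], [0.84, -0.41, 0, 0, 0, 0], [0.84, -0.41, 0, 0, 0, 0], [0.84, -0.41, 0, 0, 0, 0], [0.84, -0.41, 0, 0, 0, 0], [0.84, -0.41, 0, 0, 0, 0], [0.84, -0.41, 0, 0, 0, 0], [0, 0, 0, 0, 0, 0.93], [0, 0, 0, 0, 0, 0.93], [0, 0, 0, 0, 0, 0.93], [0, 0, 0, 0, 0, 0.93], [0, 0, 0, 0, 0, 0.93], [0, 0, 0, 0, 0, 0], [0, 0, 0, 0, 0, 0]])

```text
time_s: 19.92
position: [0.4204, 0.2339, 0.3068]
orientation: [-3.141, 0.0, 1.012]
contact_force: [0.1, 0.1, -0.3]
width: 0.0006
gripper_force: 0.0
```

```bash
python3 - <<'E'
from h import *
a,d=grab('wrist'); look('wrist',['square'],d)
im,d=grab('top'); look('top',['oblong','square','mitre'],d)
b=cv2.resize(im[120:255,180:330],None,fx=2.4,fy=2.4)
cv2.imwrite('pics/m5.png',np.hstack([cv2.resize(a,(432,324)),b[:324,:360]])[:,:,::-1])
E
```

```text
square [([0.47, 0.209, 0.002], 0.77)]
  mask 0.68 1583 mean [0.468 0.209 0.019] rect [array([0.468, 0.208]), array([0.042, 0.042]), np.float64(48.416)]
oblong [([0.673, -0.104, -0.0], 0.63)]
  mask 0.7 121 mean [ 0.668 -0.103  0.019] rect [array([ 0.668, -0.103]), array([0.027, 0.054]), np.float64(0.037)]
square [([0.467, 0.21, -0.004], 0.65)]
mitre []
  mask 0.52 88 mean [ 0.676 -0.019  0.019] rect [array([ 0.671, -0.017]), array([0.056, 0.031]), np.float64(45.313)]
```

View pics/m5.png

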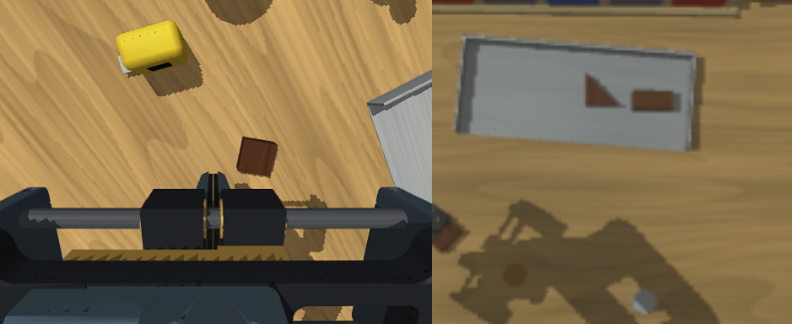

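The oblong, at crop (655,99), and the mitre, at (602,92), both lie well inside the pan. The square is at (0.468, 0.208), right in front of the fingers. I'll descend and push part-way.

Emit:
play_rows(targets=[[0.06, 0, 0.8, 0, 0, 0], [0, 0, 0.8, 0, 0, 0], [0, 0, 0.6, 0, 0, 0], [0, 0, 0, 0, 0, 0], [0, 0, 0, 0, 0, 0], [0, 0.2, 0, 0, 0, 0], [0, 0.2, 0, 0, 0, 0], [0, 0.2, 0, 0, 0, 0], [0, 0.2, 0, 0, 0, 0], [0, 0.2, 0, 0, 0, 0], [0, 0.2, 0, 0, 0, 0], [0, 0.2, 0, 0, 0, 0], [0, 0.2, 0, 0, 0, 0], [0, 0.2, 0, 0, 0, 0], [0, 0.2, 0, 0, 0, 0], [0, 0.2, 0, 0, 0, 0], [0, 0, 0, 0, 0, 0]])

```text
time_s: 22.55
position: [0.5161, 0.1779, 0.1968]
orientation: [3.141, -0.0, 1.01]
contact_force: [-0.8, -0.3, 0.6]
width: 0.0003
gripper_force: 0.0
```

```bash
python3 - <<'E'
from h import *
a,d=grab('wrist','w6.png'); look('wrist',['square'],d)
E
```

```text
square [([0.547, 0.16, 0.006], 0.93)]
  mask 0.79 1630 mean [0.552 0.175 0.02 ] rect [array([0.555, 0.177]), array([0.031, 0.046]), np.float64(43.26)]
```

View pics/w6.png

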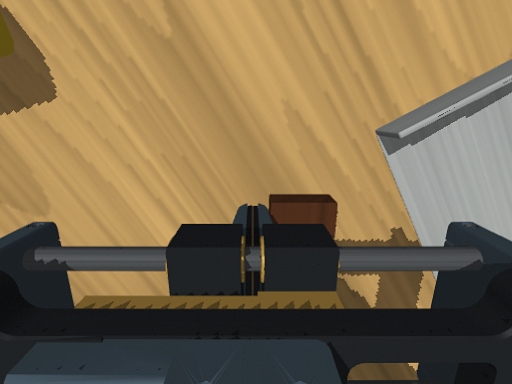

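The square is flush with the finger, at wrist pixel (302,215), and heading clear of the pan's wall. I'll finish the push, back off and lift.

Emit:
play_rows(targets=[[0, 0.2, 0, 0, 0, 0], [0, 0.3, 0, 0, 0, 0], [0, 0.3, 0, 0, 0, 0], [0, 0.3, 0, 0, 0, 0], [0, 0.3, 0, 0, 0, 0], [0, 0.3, 0, 0, 0, 0], [0, 0.3, 0, 0, 0, 0], [0, 0.3, 0, 0, 0, 0], [0, 0.3, 0, 0, 0, 0], [0, 0.3, 0, 0, 0, 0], [0, 0.2, 0, 0, 0, 0], [0, 0, 0, 0, 0, 0], [0, -0.4, 0, 0, 0, 0], [0, -0.8, 0, 0, 0, 0], [0, -0.8, -0.6, 0, 0, 0], [0, -0.8, -0.7, 0, 0, 0], [0, -0.8, -0.7, 0, 0, 0], [0, -0.8, -0.7, 0, 0, 0], [0, 0, 0, 0, 0, 0], [0, 0, 0, 0, 0, 0]])

```text
time_s: 25.2
position: [0.4602, 0.2126, 0.3314]
orientation: [3.141, 0.0, 1.012]
contact_force: [0.2, -0.6, 0.2]
width: 0.0003
gripper_force: 0.0
```

```bash
python3 - <<'E'
from h import *
a,d=grab('wrist')
im,d=grab('top'); look('top',['oblong','square','mitre','drawer_knob','screws','tape'],d)
b=cv2.resize(im[120:255,180:330],None,fx=2.4,fy=2.4)
cv2.imwrite('pics/m7.png',np.hstack([cv2.resize(a,(432,324)),b[:324,:360]])[:,:,::-1])
E
```

```text
oblong [([0.672, -0.104, 0.001], 0.65)]
  mask 0.63 122 mean [ 0.668 -0.103  0.019] rect [array([ 0.669, -0.103]), array([0.027, 0.054]), np.float64(0.432)]
square [([0.676, 0.08, -0.005], 0.45)]
  mask 0.51 132 mean [0.674 0.078 0.019] rect [array([0.675, 0.078]), array([0.042, 0.042]), np.float64(57.811)]
mitre [([0.682, -0.016, 0.014], 0.75)]
drawer_knob [([0.413, 0.092, 0.0], 0.56)]
  mask 0.63 67 mean [0.406 0.093 0.034] rect [array([0.407, 0.092]), array([0.029, 0.029]), np.float64(43.743)]
screws [([0.373, -0.086, 0.003], 0.43)]
  mask 0.62 63 mean [ 0.372 -0.091  0.045] rect [array([ 0.372, -0.091]), array([0.026, 0.026]), np.float64(46.203)]
tape [([0.681, -0.366, -0.001], 0.68)]
  mask 0.33 147 mean [ 0.667 -0.104  0.017] rect [array([ 0.669, -0.103]), array([0.027, 0.06 ]), np.float64(0.333)]
```

View pics/m7.png

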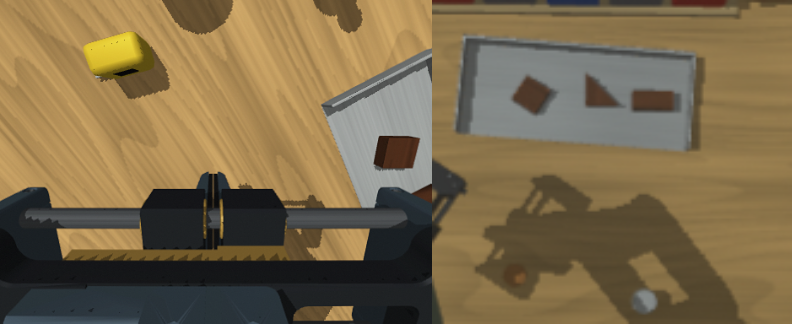

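All three offcuts lie flat, about 60–70 mm past the open edge: the square at crop (533,94), the mitre at (602,92) and the oblong at (655,99). The knob and jar are where they started, so I'm handing in.

```bash
python3 -c "
from cell import robot
print(robot.close_job())"
```

```text
the job is handed in; nothing more can be done
None
```

The job is handed in: the square, oblong and triangular offcuts lie flat in the pan about 60–70 mm past its open edge, the jar and knob beside them are where they started, the arm touched nothing else on its path, and about 25 of the 72 s were used; the hand-in call gave no verdict.

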